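# Refit the bowl of a compressed-air filter

### The job

Put the table's compressed-air filter back together: stand the filter cartridge on the spindle in the upturned filter head, then lower the metal bowl over it with its two lugs through the two notches of the socket, push it down against the spring and turn it clockwise (seen from above), not quite a quarter turn, until it meets the stop. Finish while still gripping the bowl, turned to the stop and pressed fully down on the socket floor, so that I can put in the lock screws: do not let go of it, for the spring lifts it as soon as it is let up. Leave the grease tin, the hex key and the tape measure where they lie.

Things in the scene. Friction and masses are not known exactly. Their poses are not given: they have to be found in the camera images.
- filter_head: upturned filter head (aluminium block, ports at +y and -y, gauge at -x) fixed on a dark plate 150 x 120 x 8 mm. On top a round bayonet socket, outer diameter 92, top edge 71 mm up. Origin: on the socket's axis, at the table; z up. With the bowl at the stop its lugs lie along this x axis (to 2 degrees), behind the small lock-screw bosses at +x and -x
- head_floor (a point): on the socket's axis on its floor, 56 mm above the table, where the bowl's rim stands when fully home; axes as filter_head. Above the floor is the lugs' track, 10 mm high, 76 mm diameter; it runs from each notch 80 degrees clockwise (from above) to a stop; anticlockwise it is blocked. Over it a 5 mm thick dark steel ledge, bore 64 mm, with the two notches
- notch_a (a point): centre of one notch at the top edge (71 mm up, radius 35 mm), 80 degrees anticlockwise of +x of filter_head; the notch, in the dark ledge, is 15 mm wide and reaches out to diameter 76 mm; a dark line on the aluminium rim marks it
- notch_b (a point): centre of the opposite notch, alike
- spindle_tip (a point): pointed tip of the steel spindle (12 mm diameter) in the middle of the socket, 90 mm above the table
- spring_seat (a joint): round sprung seat plate at the spindle's foot: 0 when up (its face 58 mm above the table), grows in m as it is pressed down, limit 0.014. 3 N starts it, then 0.9 N per mm. Cartridge and bowl fully home: 0.012 (13 N); bowl let up against the ledge: 0.009
- cartridge: white fluted cylinder with grey ends, 32 mm diameter, 62 mm high, 70 g, closed on top; a 16 mm bore, 50 mm deep, is open below and goes over the spindle. Starts upright, bore down. Origin: centre of its underside; z up. Standing on the seat plate its underside is 58 mm and its top 120 mm above the table
- filter_bowl: aluminium bowl, 0.3 kg, starting mouth down: body 60 mm diameter up to 66 mm, over it a hexagon to 100 mm (44 across flats, which face 0, 60, 120.. degrees from +x): grip this. Brass nipple on top to 113 mm. Inside 50 mm wide, 52 mm deep, flat ceiling. Origin: centre of the rim below; z up. Lugs at +x and -x: see bowl_lug
- bowl_lug (a point): outer face of the bowl's +x lug, 35.5 mm from its axis, 4 mm above the rim. Two like lugs at +x and -x (a half turn makes no difference), 10 mm wide, 1 to 7 mm above the rim, 71 mm over both; a dark-framed sight glass on the bowl's side above each. Lugs can turn beneath the ledge once the rim is less than 3 mm above the socket floor
- grease_tin: round white tin, 73 mm diameter, 41 mm high, to be left alone; origin centre of underside
- hex_key: L-shaped steel hex key, 40 x 105 x 9 mm, lying flat, to be left alone
- tape_measure: tape measure, 35 x 93 x 66 mm, to be left alone
Not all that is in view belongs to the job. What is shaped like the filter_bowl but green or turquoise is not meant.

How it is judged:
By the outcome, as a careful person would: the job done as asked, in the order asked, and still so for the second after the job is handed in, while the arm keeps its last pose, push and grip.
It also fails if it takes over 58 s, if anything falls off the work surface, if the arm or the gripper's body presses on something with over 40 N, if the wrist force passes 120 N, or if a joint passes its speed limit or range.

### The arm

A 6-joint arm with a two-finger parallel gripper is mounted at the origin on the work surface; the furniture and walls round the work are solid. World frame = base frame: x ahead of the robot, y to its left, z up, the work surface at z = 0. Lengths are in mm, angles in degrees, forces in N, time in s.
With the tool pointing down it reaches from about 350 to 850 mm from the base axis. Payload 8.1 kg.
Tool frame: the origin (TCP) lies between the finger pads; the fingertips stand 11 mm ahead of it and the grasp point (between the pads) lies 8 mm behind it; z points along the fingers, y is the line along which they close (so a half turn about z gives the same grasp; the last joint's range is limited). The gripper opens to 85 mm and grips with 20 to 120 N. Pads are 22 mm wide; open, the fingers measure 114 mm over their backs; the gripper's body (76 mm by 85 mm) begins 54 mm behind the grasp point. The pads swing forward as they close: fully open they stand 13 mm farther back than shut.
Start: joints at [71.253, 7.471, 85.268, -0, 87.261, -4.893], TCP at [143.648, 582.555, 242.292] pointing down, gripper open.
Joint ranges: [-169.43, 169.43], [-51.17, 129.36], [1.28, 143.12], [-76.62, 256.62], [0, 156.53], [-152.29, 152.29]. Speed limits (degrees/s): [136.94, 136.94, 159.86, 180, 180, 180].

### API

Orientations are given as [roll, pitch, yaw] about the fixed x, y, z axes, in that order (R = Rz(yaw) Ry(pitch) Rx(roll)).
In Python, from bench import r, snapshot, get_calibration gives the robot as it stands.
- The arm moves only by the tool step_arm, never from a script. Its argument "rows" is a list of rows, each a list of 2 entries, a list of its own where there are three numbers: the shift along the tool's x, y, z in mm, then the turn about the tool's z in degrees. In form: [[[tx, ty, tz], yaw], ...]. A call has 1 to 12 rows; each row is the pose to reach, as a shift and turn from the pose commanded when the call began, along the tool's axes at that moment; what a row does not reach only later rows make up. A row lasts 1/10 s, in which the tool goes at most 50 mm and 8.59 degrees, less where a joint would pass 70% of its speed; a pose out of reach is approached as far as the arm can. A call with a gripper value outside its range is refused whole. "fingers" is the opening, from 0 (shut) to 1 (fully open), set as the call begins (left out, the last holds). The fingers move at their own pace and stop on an object; "squeeze" is the grip in N (left out, the last holds). Time passes only in rows, so rows that repeat a pose let the fingers close. It gives the time, the measured TCP pose, the force, the opening and the grip force at its end, in the units of the state.
- r.sense(): the state, without advancing time (a new reading comes with each control period).
- snapshot(name): name is "scene" or "top" or "wrist"; returns the picture (384x512x3 uint8, blue, green, red); there is no depth.
- get_calibration(name): a dict with "fovy" (degrees; the focal length in pixels is half the picture's height over the tangent of half this angle, whatever the lens; pixels are square), "cx", "cy" (the principal point, pixels), "eye" and "orientation" of the camera in the world. Camera axes: x right, y up, looking along -z (the intrinsics and any distortion apply to the point x, -y, -z); pixel columns grow to the right and rows downward; lengths in mm; the calibration is good to about 2 mm. A picture is of the moment at which its call begins: read the wrist's pose just before it. get_calibration takes no time and is no camera call; for the wrist camera it gives the pose at the moment of the call.
- r.hand_in(): hands the job in; it is judged then, once.
The state is a dict: "time": time; "joint_pos": joint angles; "qd": joint speeds; "joint_efforts": joint torques, N m; "tool_pos": TCP position; "tcp_rot": TCP orientation; "ft_force": force on the tool from outside, world axes, zero at the start; "wrist_torque": the same for the moment, N m; "finger_gap": finger opening in mm; "grip_force": force on a finger pad.
Only numpy, scipy, OpenCV 4.12 (cv2) and the standard library are available. Lean on these libraries where they do the work, as an engineer would, in place of code of your own. Each camera call takes 0.05 s, during which the arm holds its last target. There are 200 camera calls.

## Working session

There is one attempt and no reset: what is moved stays moved. The work goes in short steps, Python scripts to look and compute and a tool call to move; the robot and the scene stay as the last step left them, time stands still between calls to the robot, and variables do not carry over. Pictures are saved under pics/ and viewed, at most 10 in all, crops included, and the job is handed in when it is done.

Besides the shell and the picture viewer there is one more tool, called after "Request:" in YAML: its name, and indented under it one key for each argument. step_arm: Moves the arm, as the interface text tells. Its arguments: {"type":"object","properties":{"rows":{"type":"array"},"fingers":{"type":"number"},"squeeze":{"type":"number"}},"required":["rows"]}

```bash
mkdir -p pics; ls; python3 - <<'E'
from bench import r, snapshot, get_calibration
import cv2
print(r.sense())
a=[]
for n in ("scene","top","wrist"):
    c=get_calibration(n); print(n,c)
    im=snapshot(n); cv2.imwrite(f"pics/{n}0.png",im); a.append(im)
E
```

```text
pics
{'time': 0.0, 'joint_pos': array([ 7.12514500e+01,  7.51524030e+00,  8.53297371e+01,  3.29842649e-04,
        8.72619242e+01, -4.89350017e+00]), 'qd': array([ 0.01244977, -0.00745125,  0.07922107,  0.04841072, -0.07847457,
        0.00969654]), 'joint_efforts': array([ 4.86638128e-04, -5.69380760e+01, -5.00571620e+01, -2.02973324e-04,
        1.45801215e-02, -9.15550208e-05]), 'tool_pos': array([143.48825261, 582.03960462, 241.23865295]), 'tcp_rot': array([-1.79893516e+02, -9.44735022e-03,  1.66144925e+02]), 'ft_force': array([-0.13997083,  0.02552609,  0.47649938]), 'wrist_torque': array([-0.03473179, -0.00312362,  0.01060133]), 'grip_force': 0.0, 'finger_gap': 85.22568372017749}
scene {'fovy': 45.46610145391155, 'cx': 256.06789232445107, 'cy': 190.67101988163378, 'eye': array([ -67.85718481, -919.6645476 ,  614.96994402]), 'orientation': array([ 63.16991819,  -0.63766738, -34.36145465])}
top {'fovy': 48.5649097090175, 'cx': 257.9423473193149, 'cy': 191.81240192585508, 'eye': array([ 318.16887092,  -69.78759634, 1403.85162035]), 'orientation': array([  9.57961338,   0.85647325, -91.13248379])}
wrist {'fovy': 67.11785491395311, 'cx': 250.91595312990253, 'cy': 195.58874878435822, 'eye': array([ 73.42041802, 599.51217768, 372.38701215]), 'orientation': array([-16.52408123,   0.16786714,  76.12352937])}
```

View pics/top0.png

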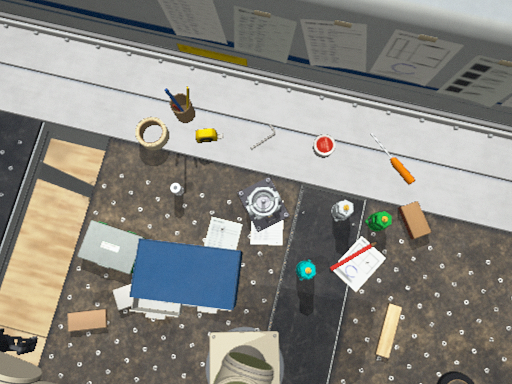

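View pics/scene0.png

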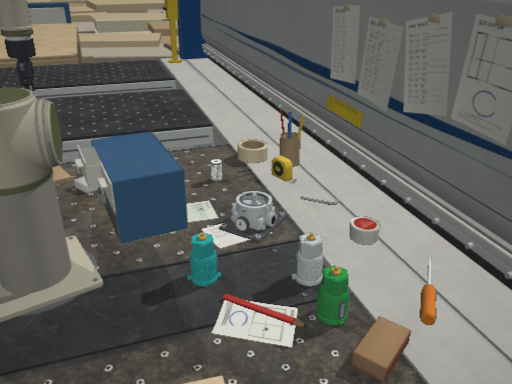

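The top view shows the cartridge at (175,188), the head at (264,202) and the grey bowl at (343,210). The green bowl at (380,220) and the turquoise one at (306,270) are decoys. I'll make rough positions from this, then go over each for a close look.

```bash
cat > h.py <<'E'
from bench import r, snapshot, get_calibration
import numpy as np, cv2
from scipy.spatial.transform import Rotation as Ro
def cam(n): 
    c=get_calibration(n); return c, Ro.from_euler('xyz',c['orientation'],degrees=True).as_matrix()
def ray(n,px,z,C=None):
    c,R=C or cam(n); f=192/np.tan(np.radians(c['fovy']/2))
    p=np.atleast_2d(np.array(px,float))
    d=np.c_[(p[:,0]-c['cx'])/f,-(p[:,1]-c['cy'])/f,-np.ones(len(p))]@R.T
    return c['eye']+d*((z-c['eye'][2])/d[:,2])[:,None]
def proj(n,P,C=None):
    c,R=C or cam(n); f=192/np.tan(np.radians(c['fovy']/2))
    q=(np.atleast_2d(np.array(P,float))-c['eye'])@R
    return np.c_[c['cx']+f*q[:,0]/-q[:,2],c['cy']-f*q[:,1]/-q[:,2]]
def pose():
    s=r.sense(); return s['tool_pos'],Ro.from_euler('xyz',s['tcp_rot'],degrees=True).as_matrix(),s
def go(target,yaw=None):
    "shift along tool axes and turn about tool z to reach world target / tool yaw (measured pose)"
    p,R,s=pose(); t=R.T@(np.array(target,float)-p); cy=s['tcp_rot'][2]
    dy=0 if yaw is None else -(((yaw-cy)+180)%360-180)
    print('shift',t.round(1),'turn',round(dy,1),'yaw now',round(cy,1),'j6',round(s['joint_pos'][5],1),'t',s['time'])
E
python3 - <<'E'
from h import *
im=cv2.imread('pics/top0.png'); C=cam('top')
for nm,px,z in (('cart',(175,188),62),('head',(264,202),71),('bowl',(343,209),105),('bowlS?',(345,208),113)):
    print(nm,ray('top',px,z,C).round(1))
for nm,px,z in (('cart',(216,162),62),('head',(254,198),71),('bowl',(311,237),113),('toolbox',(120,140),150)):
    print(nm,ray('scene',px,z).round(1))
print('box top corner', [ray('top',(240,250),z).round() for z in (0,150)],[ray('top',(142,240),z).round() for z in (0,150)])
p,R,s=pose(); c,Rc=cam('wrist'); print('eye in tool',R.T@(c['eye']-p),'look',R.T@(-Rc[:,2]))
E
```

```text
cart [[563.4 211.9  62. ]]
head [[510.4 -72.8  71. ]]
bowl [[ 478.5 -314.3  105. ]]
bowlS? [[ 480.5 -319.1  113. ]]
cart [[561.2 205.6  62. ]]
head [[516.4 -66.5  71. ]]
bowl [[ 472.8 -336.2  113. ]]
toolbox [[310.9 312.4 150. ]]
box top corner [array([[364.,   9.,   0.]]), array([[359.,   1., 150.]])] [array([[403., 332.,   0.]]), array([[394., 289., 150.]])]
eye in tool [ 7.22468950e+01 -9.56776375e-02 -1.31045020e+02] look [-0.28455731 -0.00131049  0.95865813]
```

```bash
python3 - <<'E'
from h import *
from scipy.optimize import least_squares
def tri(a,b):
    return least_squares(lambda P: np.r_[proj('top',P)[0]-a, proj('scene',P)[0]-b],[400,0,100]).x.round()
print('box corner',tri((241,251),(183,178)))
go((562,209,241),115)
go((562,209,170),115)
E
```

```text
box corner [355.  -1. 143.]
shift [-495.7 -262.1    0.8] turn 51.1 yaw now 166.1 j6 -4.9 t 0.15
shift [-495.7 -262.    71.8] turn 51.1 yaw now 166.1 j6 -4.9 t 0.15
```

Request:
step_arm:
  rows:
    - [[-40, -21, 0], 5]
    - [[-85, -45, 0], 10]
    - [[-130, -69, 0], 15]
    - [[-175, -93, 0], 20]
    - [[-220, -117, 0], 25]
    - [[-265, -141, 0], 30]
    - [[-310, -165, 0], 35]
    - [[-355, -188, 0], 40]
    - [[-400, -212, 10], 44]
    - [[-440, -233, 30], 48]
    - [[-475, -251, 50], 51]
    - [[-495, -262, 70], 51]
  fingers: 1
  squeeze: 40

```text
time: 1.35
tool_pos: [563.6, 206.8, 171.2]
tcp_rot: [180.0, 0.0, 114.9]
ft_force: [-1.4, 0.5, -0.2]
finger_gap: 85.4
grip_force: 0.0
```

Request:
step_arm:
  rows:
    - [[0, 0, 0], 0]
    - [[0, 0, 0], 0]
    - [[0, 0, 0], 0]

```text
time: 1.65
tool_pos: [561.3, 210.6, 173.2]
tcp_rot: [179.9, -0.0, 115.2]
ft_force: [0.7, 0.5, 0.1]
finger_gap: 85.7
grip_force: 0.0
```

```bash
python3 - <<'E'
from h import *
s=r.sense(); C=cam('wrist'); im=snapshot('wrist'); cv2.imwrite('pics/w1.png',im)
print(s['tool_pos'],s['tcp_rot'],s['joint_pos'].round(1))
print('proj cart top expected',proj('wrist',(562,209,62),C))
g=cv2.cvtColor(im,cv2.COLOR_BGR2HSV)
import pickle; pickle.dump(C,open('w1.pkl','wb'))
E
```

```text
[561.34383455 210.56213433 173.21137993] [ 1.79943674e+02 -1.28117108e-02  1.15193222e+02] [15.6  9.7 90.1  0.  80.1 -9.5]
proj cart top expected [[250.83956036 197.52955796]]
```

View pics/w1.png

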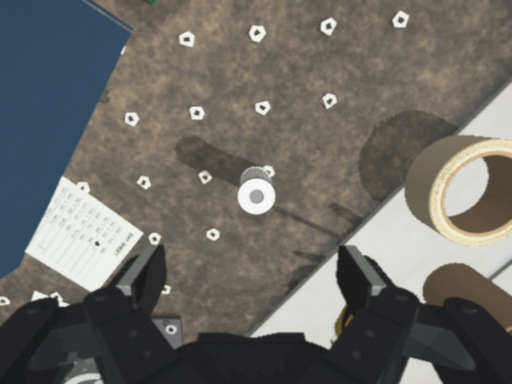

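The cartridge's top is at (256.5,197) in the wrist view, almost exactly as expected, with the fingers free on both sides.

```bash
python3 - <<'E'
from h import *
C=cam('wrist')
print(ray('wrist',(256.5,196.5),62,C))
print('tape',ray('top',(206,135),60),'roll',ray('top',(152,130),60))
q=ray('wrist',(256.5,196.5),62,C)[0]
go((q[0],q[1],37))
E
```

```text
[[566.31134629 212.13292557  62.        ]]
tape [[738.25209984 112.56743034  60.        ]] roll [[759.70410436 290.86437705  60.        ]]
shift [ -0.9   4.7 136.6] turn 0 yaw now 115.2 j6 -9.6 t 1.7
```

Request:
step_arm:
  rows:
    - [[0, 4, 30], 0]
    - [[0, 4, 70], 0]
    - [[0, 4, 105], 0]
    - [[0, 4, 125], 0]
    - [[0, 4, 135], 0]
    - [[0, 4, 136], 0]
    - [[0, 4, 136], 0]

```text
time: 2.4
tool_pos: [566.0, 212.2, 37.9]
tcp_rot: [179.9, 0.0, 115.2]
ft_force: [-0.1, 0.5, 0.5]
finger_gap: 85.7
grip_force: 0.0
```

Request:
step_arm:
  rows:
    - [[0, 0, 0], 0]
    - [[0, 0, 0], 0]
    - [[0, 0, 0], 0]
    - [[0, 0, 0], 0]
    - [[0, 0, 0], 0]
    - [[0, 0, 0], 0]
    - [[0, 0, 0], 0]
    - [[0, 0, 0], 0]
  fingers: 0
  squeeze: 30

```text
time: 3.2
tool_pos: [565.6, 211.4, 37.0]
tcp_rot: [180.0, 0.0, 115.1]
ft_force: [-1.6, -0.6, 5.5]
finger_gap: 31.3
grip_force: 30.3
```

Request:
step_arm:
  rows:
    - [[0, 0, -30], 0]
    - [[0, 0, -70], 0]
    - [[0, 0, -110], 0]
    - [[0, 0, -145], 0]
    - [[0, 0, -163], 0]

```text
time: 3.7
tool_pos: [566.5, 211.7, 203.3]
tcp_rot: [179.7, 0.0, 115.1]
ft_force: [-0.0, 0.4, -0.4]
finger_gap: 31.7
grip_force: 30.2
```

```bash
python3 - <<'E'
from h import *
go((512,-121,200),90)
E
```

```text
shift [-278.  -190.7    2.6] turn 25.1 yaw now 115.1 j6 -9.5 t 3.7
```

Request:
step_arm:
  rows:
    - [[-20, -14, 0], 3]
    - [[-55, -38, 0], 7]
    - [[-95, -65, 0], 11]
    - [[-135, -92, 0], 15]
    - [[-175, -120, 0], 19]
    - [[-215, -147, 0], 22]
    - [[-250, -171, 0], 25]
    - [[-270, -185, 0], 25]
    - [[-278, -191, 0], 25]
    - [[-278, -191, 0], 25]
    - [[-278, -191, 0], 25]
    - [[-278, -191, 0], 25]

```text
time: 4.9
tool_pos: [510.6, -120.1, 199.1]
tcp_rot: [-180.0, -0.0, 90.2]
ft_force: [-0.8, 0.3, -0.2]
finger_gap: 31.5
grip_force: 30.2
```

```bash
python3 - <<'E'
from h import *
import pickle
s=r.sense(); C=cam('wrist'); im=snapshot('wrist'); cv2.imwrite('pics/w2.png',im)
pickle.dump(C,open('w2.pkl','wb'))
print(s['tool_pos'],s['tcp_rot'],s['joint_pos'].round(1))
print('proj head',proj('wrist',[(512,-71,71),(512,-71,90)],C))
E
```

```text
[ 510.57497402 -120.11970076  199.13191895] [-1.79987677e+02 -2.98929382e-02  9.02372913e+01] [-18.9  -2.9 100.4   0.   82.5 -19.1]
proj head [[252.69256557 136.77616589]
 [252.81196201 138.88265431]]
```

View pics/w2.png

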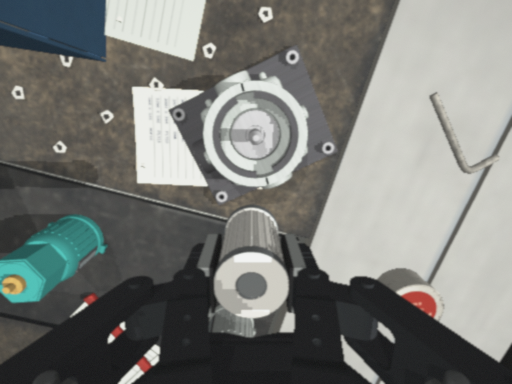

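The socket ring is centred near (256,133) and the spindle is near (257,135). The plate's corners are visible at (292,57), (178,114), (328,148) and (221,197). I'll zoom in for the notches.

```bash
python3 - <<'E'
from h import *
im=cv2.imread('pics/w2.png')
c=im[70:200,190:330]
c=cv2.resize(c,None,fx=4.5,fy=4.5,interpolation=cv2.INTER_CUBIC); cv2.imwrite('pics/w2c.png',c)
E
```

```text
(no output)
```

View pics/w2c.png

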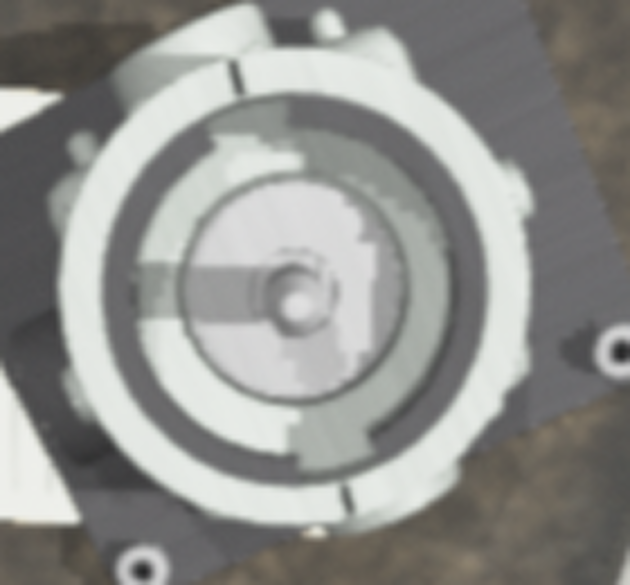

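```bash
python3 - <<'E'
from h import *
import pickle
C=pickle.load(open('w2.pkl','rb'))
u=lambda x,y:(190+x/4.5,70+y/4.5)
a=ray('wrist',u(236,78),71,C)[0]; b=ray('wrist',u(347,500),71,C)[0]
print(a,b,'mid',(a+b)/2,'ang',np.degrees(np.arctan2(*(a-b)[[1,0]])))
e=np.array([ray('wrist',u(*p),71,C)[0] for p in ((60,285),(528,285),(294,45),(294,525))])
print(e.round(1),(e[0]+e[1])/2,(e[2]+e[3])/2)
print('tip',ray('wrist',u(298,303),90,C))
# plate screws 
pl=ray('wrist',[(292,57),(178,114),(328,148),(221.5,197)],12,C)
print('plate centre',pl.mean(0), [np.degrees(np.arctan2(d[1],d[0])) for d in (pl[0]-pl[1],pl[2]-pl[3],pl[0]-pl[2],pl[1]-pl[3])],[np.hypot(*(d[:2])) for d in (pl[0]-pl[1],pl[0]-pl[2])])
c,R=C; p,Rt,s=pose()
# held cartridge bottom rim in image: visible?
print('cart bottom at tool axis',proj('wrist',s['tool_pos']-[0,0,37],C),proj('wrist',s['tool_pos']+[0,0,25],C))
E
```

```text
[503.15839153 -30.12840096  71.        ] [ 525.49640242 -111.11341295   71.        ] mid [514.32739697 -70.62090695  71.        ] ang 105.4203979645184
[[ 468.6  -68.2   71. ]
 [ 560.   -67.8   71. ]
 [ 513.9  -24.3   71. ]
 [ 514.7 -116.4   71. ]] [514.29699266 -68.01632114  71.        ] [514.32216268 -70.39175727  71.        ]
tip [[514.77933476 -69.74141932  90.        ]]
plate centre [514.026891   -70.66751452  12.        ] [np.float64(25.15792501923222), np.float64(25.590668964125832), np.float64(115.55909283874304), np.float64(115.51070977355097)] [np.float64(130.6162784257925), np.float64(100.5492915130804)]
cart bottom at tool axis [[250.80647276 229.53033157]] [[250.64454528 287.92752561]]
```

```bash
python3 - <<'E'
from h import *
import pickle
C=pickle.load(open('w2.pkl','rb'))
im=cv2.imread('pics/w2.png'); g=cv2.cvtColor(im,cv2.COLOR_BGR2GRAY)
m=((g[262:310,228:276]<150)).astype(np.uint8)
n,l,st,ce=cv2.connectedComponentsWithStats(m)
for i in range(1,n):
    if st[i,4]>60: print(st[i],ce[i]+[228,262])
s=r.sense(); tz=s['tool_pos'][2]
for i in range(1,n):
    if st[i,4]>60: print(ray('wrist',ce[i]+[228,262],tz+25,C), s['tool_pos'])
print('bottom far edge', proj('wrist',s['tool_pos']+[0,16,-37],C))
go((514.4,-70.3,135))
E
```

```text
[  7  10  32  28 689] [250.66328012 285.38316401]
[[ 510.62020774 -118.91242454  224.19690687]] [ 510.6165953  -120.14803237  199.19690687]
bottom far edge [[250.90118522 205.34657526]]
shift [49.8  4.  64.2] turn 0 yaw now 90.2 j6 -19.1 t 4.95
```

Request:
step_arm:
  rows:
    - [[15, 1, 0], 0]
    - [[35, 3, 10], 0]
    - [[49, 4, 30], 0]
    - [[49, 4, 50], 0]
    - [[49, 4, 62], 0]
    - [[49, 4, 68], 0]
    - [[49, 4, 74], 0]
    - [[49, 4, 80], 0]
    - [[49, 4, 85], 0]
    - [[49, 4, 88], 0]

```text
time: 5.95
tool_pos: [514.3, -72.6, 111.1]
tcp_rot: [180.0, 0.0, 90.1]
ft_force: [-0.4, 0.1, -0.7]
finger_gap: 31.5
grip_force: 30.2
```

Request:
step_arm:
  rows:
    - [[0, 0, 5], 0]
    - [[0, 0, 10], 0]
    - [[0, 0, 13], 0]
    - [[0, 0, 15], 0]
    - [[0, 0, 16], 0]
    - [[0, 0, 16], 0]

```text
time: 6.55
tool_pos: [514.3, -72.5, 95.3]
tcp_rot: [180.0, 0.0, 90.1]
ft_force: [0.0, 0.6, -1.2]
finger_gap: 31.3
grip_force: 30.2
```

Request:
step_arm:
  rows:
    - [[0, 0, 0], 0]
    - [[0, 0, 0], 0]
    - [[0, 0, 0], 0]
    - [[0, 0, 0], 0]
    - [[0, 0, 0], 0]
    - [[0, 0, 0], 0]
  fingers: 1

```text
time: 7.15
tool_pos: [514.3, -72.5, 95.3]
tcp_rot: [180.0, 0.0, 90.1]
ft_force: [-0.4, -0.5, 0.0]
finger_gap: 85.5
grip_force: 0.0
```

Request:
step_arm:
  rows:
    - [[0, 0, -20], 0]
    - [[0, 0, -60], 0]
    - [[0, 0, -105], 0]
    - [[0, 0, -105], 0]

```text
time: 7.55
tool_pos: [518.1, -73.4, 207.9]
tcp_rot: [179.3, 0.2, 90.1]
ft_force: [1.7, -0.1, 1.0]
finger_gap: 85.5
grip_force: 0.0
```

```bash
python3 - <<'E'
from h import *
s=r.sense();print(s['joint_pos'].round(1))
# bowl approx (480,-320): hover with bowl at tool +x 45, yaw 60
y=np.radians(60); go((480-40*np.cos(y),-322-40*np.sin(y),230),60)
c,R=cam('wrist'); im=snapshot('wrist'); cv2.imwrite('pics/w3.png',im)
print(proj('wrist',[(514.3,-71,120)]))
E
```

```text
[-13.7  -4.1 100.6  -0.   82.8 -13.8]
shift [-283.2  -58.6  -21.9] turn 30.1 yaw now 90.1 j6 -13.8 t 7.55
[[246.84387759 202.62423338]]
```

Request:
step_arm:
  rows:
    - [[-20, -4, -5], 3]
    - [[-55, -11, -10], 7]
    - [[-95, -20, -15], 11]
    - [[-135, -28, -15], 15]
    - [[-175, -36, -15], 19]
    - [[-215, -44, -15], 23]
    - [[-250, -52, -15], 27]
    - [[-275, -57, -15], 30]
    - [[-283, -58, -15], 30]
    - [[-283, -58, -15], 30]
    - [[-283, -58, -15], 30]

```text
time: 8.7
tool_pos: [457.0, -354.5, 214.5]
tcp_rot: [-179.9, -0.0, 60.2]
ft_force: [0.2, 0.1, 0.5]
finger_gap: 85.3
grip_force: 0.0
```

```bash
python3 - <<'E'
from h import *
import pickle
s=r.sense(); C=cam('wrist'); im=snapshot('wrist'); cv2.imwrite('pics/w4.png',im)
pickle.dump(C,open('w4.pkl','wb'))
print(s['tool_pos'],s['tcp_rot'],s['joint_pos'].round(1))
print('proj bowl',proj('wrist',[(480,-320,113),(480,-320,0)],C))
w3=cv2.imread('pics/w3.png')
cv2.imwrite('pics/both.png',np.hstack([w3[100:300,130:380],cv2.resize(im,None,fx=1,fy=1)[0:200]]) )
E
```

```text
[ 456.999285   -354.4931037   214.48134313] [-1.79921450e+02 -4.64068717e-02  6.02228722e+01] [-42.9   5.   90.8   0.   84.3 -13.1]
proj bowl [[254.29173856 149.85165623]
 [253.34410887 136.9816162 ]]
```

View pics/w4.png

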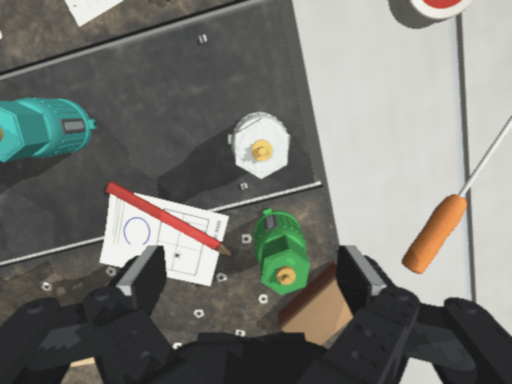

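The bowl's nipple is at (261,151), with the green decoy at (285,255). I'll zoom in for the hex corners and the lugs.

```bash
python3 - <<'E'
from h import *
im=cv2.imread('pics/w4.png')
a=cv2.resize(im[100:190,215:310],None,fx=6,fy=6,interpolation=cv2.INTER_CUBIC)
cv2.imwrite('pics/w4c.png',a)
E
```

```text
(no output)
```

View pics/w4c.png

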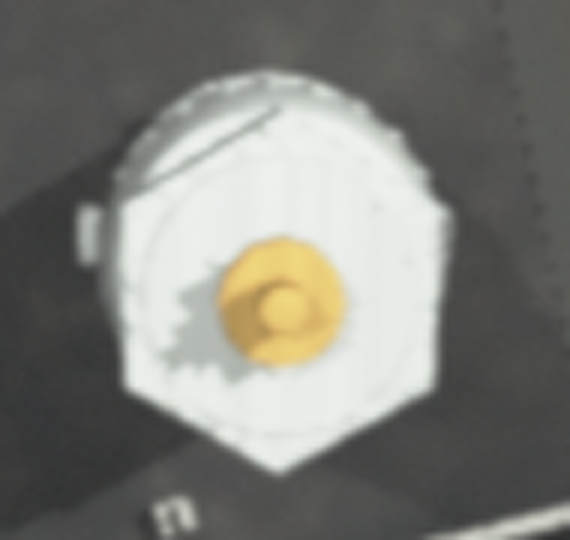

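```bash
python3 - <<'E'
from h import *
import pickle
C=pickle.load(open('w4.pkl','rb'))
u=lambda p:(215+p[0]/6,100+p[1]/6)
H=[(280,105),(448,205),(437,385),(280,470),(128,388),(122,200)]
h=ray('wrist',[u(p) for p in H],100,C); c=h.mean(0)
print('centre',c,'opp mids',[((h[i]+h[i+3])/2).round(1)[:2] for i in range(3)])
print([round(np.degrees(np.arctan2(*(p-c)[[1,0]])),1) for p in h],[round(np.hypot(*(p-c)[:2]),1) for p in h])
print('nipple',ray('wrist',u((286,308)),113,C))
L=ray('wrist',u((82,235)),4,C)[0]
print('lug',L,np.degrees(np.arctan2(*(L-c)[[1,0]])),np.hypot(*(L-c)[:2]))
E
```

```text
centre [ 485.25688143 -324.32673014  100.        ] opp mids [array([ 485.1, -323.9]), array([ 485.4, -324.9]), array([ 485.3, -324.2])]
[np.float64(61.6), np.float64(-1.2), np.float64(-59.8), np.float64(-120.0), np.float64(-178.7), np.float64(119.9)] [np.float64(25.8), np.float64(26.0), np.float64(25.7), np.float64(25.3), np.float64(25.6), np.float64(25.9)]
nipple [[ 485.24278858 -324.36536725  113.        ]]
lug [ 453.99087976 -307.57901484    4.        ] 151.8241558576878 35.468984031670246
```

```bash
python3 - <<'E'
from h import *
import pickle
C=pickle.load(open('w4.pkl','rb'))
g=ray('wrist',(286,275),113,C)[0]; print(g, g[:2]-[485.2,-324.3])
print(ray('wrist',(320,300),30,C),'wood block-ish')
go((485.2,-324.3,135),120.3); go((485.2,-324.3,135),60.3)
E
```

```text
[ 448.87807063 -433.34051146  113.        ] [ -36.32192937 -109.04051146]
[[ 453.71344289 -537.32878076   30.        ]] wood block-ish
shift [39.8  9.5 79.8] turn -60.0 yaw now 60.3 j6 -13.1 t 8.75
shift [39.8  9.5 79.8] turn -0.0 yaw now 60.3 j6 -13.1 t 8.75
```

Request:
step_arm:
  rows:
    - [[15, 3, 10], -8]
    - [[30, 7, 25], -16]
    - [[40, 9.5, 45], -24]
    - [[40, 9.5, 60], -32]
    - [[40, 9.5, 70], -40]
    - [[40, 9.5, 75], -48]
    - [[40, 9.5, 78], -56]
    - [[40, 9.5, 80], -60]
    - [[40, 9.5, 80], -60]
    - [[40, 9.5, 80], -60]

```text
time: 9.75
tool_pos: [485.5, -324.7, 135.4]
tcp_rot: [180.0, -0.0, 120.1]
ft_force: [0.5, -0.3, 0.2]
finger_gap: 85.1
grip_force: 0.0
```

```bash
python3 - <<'E'
from h import *
go((485.2,-324.3,80),120.3)
E
```

```text
shift [ 0.5 -0.1 55.4] turn -0.2 yaw now 120.1 j6 -68.9 t 9.75
```

Request:
step_arm:
  rows:
    - [[0, 0, 20], 0]
    - [[0, 0, 40], 0]
    - [[0, 0, 52], 0]
    - [[0, 0, 55], 0]
    - [[0, 0, 55], 0]

```text
time: 10.25
tool_pos: [485.0, -325.4, 80.2]
tcp_rot: [-180.0, -0.0, 120.1]
ft_force: [0.4, -0.5, 0.1]
finger_gap: 85.2
grip_force: 0.0
```

Request:
step_arm:
  rows:
    - [[0, 0, 0], 0]
    - [[0, 0, 0], 0]
    - [[0, 0, 0], 0]
    - [[0, 0, 0], 0]
    - [[0, 0, 0], 0]
    - [[0, 0, 0], 0]
    - [[0, 0, 0], 0]
  fingers: 0
  squeeze: 90

```text
time: 10.95
tool_pos: [486.0, -326.3, 81.6]
tcp_rot: [179.9, 0.1, 120.1]
ft_force: [0.9, 0.3, 6.0]
finger_gap: 42.6
grip_force: 92.5
```

Request:
step_arm:
  rows:
    - [[0, 0, -20], 0]
    - [[0, 0, -60], 0]
    - [[0, 0, -105], 0]
    - [[0, 0, -145], 0]
    - [[0, 0, -170], 0]
    - [[0, 0, -170], 0]

```text
time: 11.55
tool_pos: [486.7, -326.9, 255.1]
tcp_rot: [179.8, 0.4, 120.1]
ft_force: [0.8, -0.2, -3.4]
finger_gap: 42.6
grip_force: 92.1
```

```bash
python3 - <<'E'
from h import *
t=np.radians(75.4); go((514.3-62*np.cos(t),-70.6-62*np.sin(t),250),75.4)
E
```

```text
shift [163.8 108.9   4.3] turn 44.7 yaw now 120.1 j6 -69.0 t 11.55
```

Request:
step_arm:
  rows:
    - [[15, 10, 0], 5]
    - [[40, 27, 0], 11]
    - [[70, 46, 0], 18]
    - [[100, 66, 0], 25]
    - [[128, 85, 0], 32]
    - [[148, 98, 0], 39]
    - [[160, 106, 0], 44.7]
    - [[164, 109, 2], 44.7]
    - [[164, 109, 2], 44.7]
    - [[164, 109, 2], 44.7]
    - [[164, 109, 2], 44.7]

```text
time: 12.65
tool_pos: [496.8, -129.9, 247.8]
tcp_rot: [-180.0, 0.0, 75.5]
ft_force: [0.4, -0.5, -2.6]
finger_gap: 42.8
grip_force: 92.1
```

```bash
python3 - <<'E'
from h import *
import pickle
s=r.sense(); C=cam('wrist'); im=snapshot('wrist'); cv2.imwrite('pics/w5.png',im)
pickle.dump((C,s),open('w5.pkl','wb'))
print(s['tool_pos'],s['tcp_rot'],s['joint_pos'].round(1))
print('proj head',proj('wrist',[(514.3,-70.6,71),(514.3,-70.6,120)],C))
cv2.imwrite('pics/w5c.png',cv2.resize(im[60:384,140:380],None,fx=1.8,fy=1.8,interpolation=cv2.INTER_CUBIC))
E
```

```text
[ 496.78151736 -129.90691358  247.80095286] [-1.79960645e+02  1.25705724e-02  7.54678605e+01] [-20.4  -6.1  98.4  -0.   87.8  -5.8]
proj head [[252.90159091 119.87466755]
 [253.21712059 121.88518167]]
```

View pics/w5c.png

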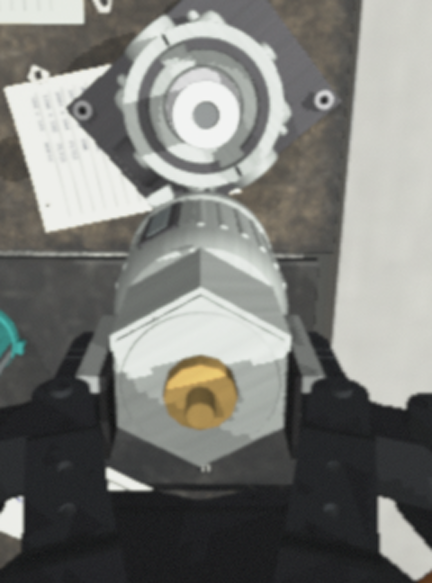

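The cartridge stands in the socket, with its top at crop (206,115). The socket marks are at crop (165,38) and (246,177). The held bowl's nipple tip is at crop (201,411), and its sight glass points up-left towards the upper mark.

```bash
python3 - <<'E'
from h import *
import pickle
C,s=pickle.load(open('w5.pkl','rb'))
u=lambda x,y:(140+x/1.8,60+y/1.8)
a=ray('wrist',u(165,38),71,C)[0]; b=ray('wrist',u(246,177),71,C)[0]
print('marks',a,b,(a+b)/2,np.degrees(np.arctan2(*(a-b)[[1,0]])),np.hypot(*(a-b)[:2]))
print('cart top',ray('wrist',u(206,115),120,C))
tp=s['tool_pos'];z=tp[2]
R=Ro.from_euler('xyz',s['tcp_rot'],degrees=True).as_matrix()
P={'tip':(u(201,411),33),'h1':(u(200,290),20),'h2':(u(203,467),20),'hl':(u(112,345),20),'hr':(u(291,342),20)}
for k,(p,dz) in P.items(): print(k,(R.T@(ray('wrist',p,z+dz,C)[0]-tp)).round(1))
# ring contours
im=cv2.imread('pics/w5.png')
g=cv2.cvtColor(im,cv2.COLOR_BGR2GRAY)
c=cv2.HoughCircles(cv2.GaussianBlur(g[60:180,180:330],(3,3),0),cv2.HOUGH_GRADIENT,1,20,param1=100,param2=25,minRadius=38,maxRadius=54)
print(None if c is None else c[0][:4]+[180,60,0])
E
```

```text
marks [503.18657798 -29.22766038  71.        ] [ 528.96073019 -115.51515119   71.        ] [516.07365408 -72.37140579  71.        ] 106.63093337580145 90.05463892679619
cart top [[514.91160975 -72.5035156  120.        ]]
tip [  5.3   0.5 -33. ]
h1 [ 28.3   0.3 -20. ]
h2 [-20.1   1.  -20. ]
hl [ 14.4 -20.5 -20. ]
hr [ 15.2  21.7 -20. ]
[[246.5        121.5         52.29999924]]
```

```bash
python3 - <<'E'
from h import *
im=cv2.imread('pics/w5.png')
a=cv2.resize(im[62:182,195:310],None,fx=5,fy=5,interpolation=cv2.INTER_CUBIC)  # 575x600
b=cv2.resize(im[160:320,195:309],None,fx=1.95,fy=1.95,interpolation=cv2.INTER_CUBIC)
b=b[:, :222] if b.shape[1]>222 else b
o=np.zeros((600,800,3),np.uint8); o[:,:575]=a; o[:b.shape[0],577:577+b.shape[1]]=b
cv2.imwrite('pics/w5d.png',o)
E
```

```text
(no output)
```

View pics/w5d.png

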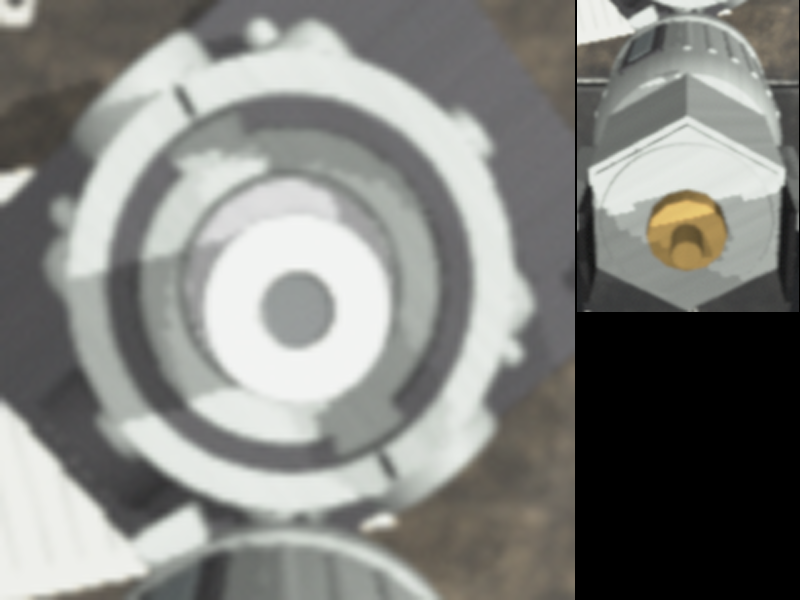

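```bash
python3 - <<'E'
from h import *
import pickle
C,s=pickle.load(open('w5.pkl','rb'))
u=lambda x,y:(195+x/5,62+y/5)
tp=s['tool_pos'];z=tp[2]; R=Ro.from_euler('xyz',s['tcp_rot'],degrees=True).as_matrix()
T=lambda p,dz:(R.T@(ray('wrist',p,z+dz,C)[0]-tp)).round(1)
print('lug outer, want c+(30.7,-17.8)',T(u(163,532),-76),'rim far edge want c+30ish',T(u(295,530),-80))
for p in ((68,280),(515,280),(290,48),(290,512),(183,101),(388,465)): print(p,T(u(*p),71-z),ray('wrist',u(*p),71,C).round(1))
a=ray('wrist',u(183,101),71,C)[0]; b=ray('wrist',u(388,465),71,C)[0]; print('mid',(a+b)/2,np.degrees(np.arctan2(*(a-b)[[1,0]])),np.hypot(*(a-b)[:2]))
print('cart',ray('wrist',u(298,310),120,C),tp)
E
```

```text
lug outer, want c+(30.7,-17.8) [ 31.2 -16.8  76. ] rim far edge want c+30ish [30.7  2.5 80. ]
(68, 280) [ 63.7 -43.3 176.8] [[470.7 -57.4  71. ]]
(515, 280) [ 63.7  48.5 176.8] [[559.6 -80.4  71. ]]
(290, 48) [107.8   2.2 176.8] [[525.9 -26.1  71. ]]
(290, 512) [ 15.5   2.4 176.8] [[ 502.8 -115.5   71. ]]
(183, 101) [ 98.1 -19.  176.8] [[502.9 -30.2  71. ]]
(388, 465) [ 25.6  23.2 176.8] [[ 525.6 -111.    71. ]]
mid [514.21337091 -70.56694307  71.        ] 105.71598908544573 83.90297399809339
cart [[515.01919529 -72.62839164 120.        ]] [ 496.78151736 -129.90691358  247.80095286]
```

Request:
step_arm:
  rows:
    - [[15, 0.5, 0], 0]
    - [[35, 1, 0], 0]
    - [[54, 1.5, 0], 0]
    - [[60.5, 1.5, 0], 0]
    - [[60.5, 1.5, 10], 0]
    - [[60.5, 1.5, 30], 0]
    - [[60.5, 1.5, 52], 0]
    - [[60.5, 1.5, 70], 0]
    - [[60.5, 1.5, 82], 0]
    - [[60.5, 1.5, 88], 0]
    - [[60.5, 1.5, 90], 0]
    - [[60.5, 1.5, 90], 0]

```text
time: 13.9
tool_pos: [513.9, -71.1, 158.7]
tcp_rot: [180.0, 0.0, 75.4]
ft_force: [0.1, 0.1, -3.1]
finger_gap: 42.8
grip_force: 92.0
```

```bash
python3 - <<'E'
from h import *
go((514.3,-70.7,137.6),75.6)
s=r.sense(); print(s['ft_force'],s['wrist_torque'],s['tool_pos'])
E
```

```text
shift [ 0.5  0.2 21.1] turn -0.2 yaw now 75.4 j6 1.0 t 13.9
[ 0.10273994  0.05351939 -3.12607552] [ 0.02670563 -0.00651317  0.04841665] [513.94304672 -71.12580332 158.69143539]
```

Request:
step_arm:
  rows:
    - [[0, 0, 2], 0]
    - [[0, 0, 4], 0]
    - [[0, 0, 6], 0]
    - [[0, 0, 8], 0]
    - [[0, 0, 9], 0]
    - [[0, 0, 10], 0]
    - [[0, 0, 10], 0]

```text
time: 14.6
tool_pos: [513.8, -70.9, 148.5]
tcp_rot: [180.0, 0.0, 75.4]
ft_force: [0.1, 0.5, 0.3]
finger_gap: 42.4
grip_force: 92.1
```

Request:
step_arm:
  rows:
    - [[0, 0, 1], 0]
    - [[0, 0, 2], 0]
    - [[0, 0, 3], 0]
    - [[0, 0, 4], 0]
    - [[0, 0, 4], 0]
    - [[0, 0, 4], 0]

```text
time: 15.2
tool_pos: [513.8, -71.0, 144.5]
tcp_rot: [180.0, 0.0, 75.4]
ft_force: [-1.4, 0.3, 3.6]
finger_gap: 42.4
grip_force: 92.6
```

Request:
step_arm:
  rows:
    - [[0, 0, 2], 0]
    - [[0, 0, 4], 0]
    - [[0, 0, 6], 0]
    - [[0, 0, 7], 0]
    - [[0, 0, 7], 0]
    - [[0, 0, 7], 0]

```text
time: 15.8
tool_pos: [514.0, -70.9, 138.2]
tcp_rot: [180.0, -0.0, 75.4]
ft_force: [-3.5, 0.6, 10.1]
finger_gap: 42.5
grip_force: 93.5
```

Request:
step_arm:
  rows:
    - [[0, 0, 0.5], 0]
    - [[0, 0, 1], 0]
    - [[0, 0, 1.5], 0]
    - [[0, 0, 2], 0]
    - [[0, 0, 2], 0]
    - [[0, 0, 2], 0]

```text
time: 16.4
tool_pos: [514.1, -70.9, 138.1]
tcp_rot: [179.9, 0.0, 75.5]
ft_force: [-10.0, 3.4, 24.6]
finger_gap: 42.2
grip_force: 95.7
```

Request:
step_arm:
  rows:
    - [[0, -0.5, -0.5], 0]
    - [[0, -1, -1], 0]
    - [[0, -1, -1], 6]
    - [[0, -1, -1], 12]
    - [[0, -1, -1], 18]
    - [[0, -1, -1], 22]
    - [[0, -1, -1], 25]
    - [[0, -1, -1], 25]

```text
time: 17.2
tool_pos: [514.1, -71.3, 138.2]
tcp_rot: [179.8, -0.1, 50.3]
ft_force: [-1.5, -1.0, 11.8]
finger_gap: 42.5
grip_force: 93.9
```

```bash
python3 - <<'E'
from h import *
s=r.sense(); print(s['ft_force'],s['wrist_torque'],s['tool_pos'],s['tcp_rot'])
E
```

```text
[-1.54099975 -1.04487381 11.75541786] [-0.11407351  0.49227558 -0.14005954] [514.0861205  -71.26642004 138.23207538] [ 1.79800472e+02 -6.62654948e-02  5.03299018e+01]
```

Request:
step_arm:
  rows:
    - [[0, 0, 0.5], 6]
    - [[0, 0, 0.5], 12]
    - [[0, 0, 0.5], 18]
    - [[0, 0, 0.5], 24]
    - [[0, 0, 0.5], 30]
    - [[0, 0, 0.5], 30]

```text
time: 17.8
tool_pos: [513.8, -70.6, 138.1]
tcp_rot: [179.9, -0.1, 20.2]
ft_force: [-6.5, 1.5, 18.6]
finger_gap: 42.5
grip_force: 94.6
```

```bash
python3 - <<'E'
from h import *
s=r.sense(); print(s['ft_force'],s['wrist_torque'],s['tool_pos'],s['tcp_rot'])
E
```

```text
[-6.54186618  1.47718415 18.58753657] [ 0.5162163   1.36662036 -0.20110333] [513.75483738 -70.61480257 138.13732063] [ 1.79941308e+02 -1.35110158e-01  2.02341818e+01]
```

Request:
step_arm:
  rows:
    - [[-0.5, 0, 0], 5]
    - [[-0.7, 0, 0], 10]
    - [[-0.7, 0, 0], 15]
    - [[-0.7, 0, 0], 19]
    - [[-0.7, 0, 0], 21]
    - [[-0.7, 0, 0], 21]

```text
time: 18.4
tool_pos: [513.5, -70.4, 138.1]
tcp_rot: [-180.0, -0.2, -0.6]
ft_force: [-4.1, 4.7, 16.3]
finger_gap: 42.3
grip_force: 94.5
```

```bash
python3 - <<'E'
from h import *
s=r.sense(); print(s['ft_force'],s['wrist_torque'],s['tool_pos'],s['tcp_rot'])
E
```

```text
[-4.06919357  4.71094986 16.34997786] [ 0.89280051  0.89836411 -0.06351738] [513.48180549 -70.40541497 138.1405986 ] [-179.9684951    -0.19807893   -0.60506565]
```

Request:
step_arm:
  rows:
    - [[0, 0, 0], 1]
    - [[0, 0, 0], 2]
    - [[0, 0, 0], 3]
    - [[0, 0, 0], 4]
    - [[0, 0, 0], 5]
    - [[0, 0, 0], 5]
  squeeze: 115

```text
time: 19.0
tool_pos: [513.5, -69.5, 138.3]
tcp_rot: [-179.9, -0.2, -5.5]
ft_force: [-4.4, 8.3, 18.0]
finger_gap: 42.2
grip_force: 115.0
```

```bash
python3 - <<'E'
from h import *
s=r.sense(); print(s['ft_force'],s['wrist_torque'],s['tool_pos'],s['tcp_rot'])
E
```

```text
[-4.43680632  8.29020971 17.97425288] [1.83816298 1.06504295 0.49935801] [513.4735578  -69.48307153 138.27777679] [-179.86905064   -0.18235338   -5.51004438]
```

Request:
step_arm:
  rows:
    - [[-0.3, -0.5, 0], 0]
    - [[-0.5, -1, 0], 0]
    - [[-0.5, -1, 0], 1]
    - [[-0.5, -1, 0], 2]
    - [[-0.5, -1, 0], 2]

```text
time: 19.5
tool_pos: [513.3, -68.8, 138.3]
tcp_rot: [-179.9, -0.2, -7.4]
ft_force: [-2.3, 6.1, 16.7]
finger_gap: 42.2
grip_force: 114.9
```

```bash
python3 - <<'E'
from h import *
s=r.sense(); print(s['ft_force'],s['wrist_torque'],s['tool_pos'],s['tcp_rot'],s['joint_pos'])
C=cam('wrist'); cv2.imwrite('pics/w6.png',snapshot('wrist'))
E
```

```text
[-2.32059552  6.11644425 16.74129239] [1.27842241 0.73011483 1.78594695] [513.31481852 -68.81230362 138.25986521] [-179.92806752   -0.21495185   -7.40679183] [-1.33732100e+01 -1.16334426e+00  1.05318941e+02  9.69148078e-02
  7.56381123e+01  8.40095766e+01]
```

Request:
step_arm:
  rows:
    - [[0, -0.4, 0.5], 0]
    - [[0, -0.7, 1], 0]
    - [[0, -0.7, 1.3], 0]
    - [[0, -0.7, 1.3], 0]
    - [[0, -0.7, 1.3], 0]

```text
time: 20.05
tool_pos: [513.4, -68.7, 138.2]
tcp_rot: [-180.0, -0.2, -7.4]
ft_force: [-9.1, 5.3, 26.7]
finger_gap: 42.3
grip_force: 116.4
```

```bash
python3 - <<'E'
from h import *
s=r.sense(); print(s['ft_force'],s['wrist_torque'],s['tool_pos'],s['tcp_rot'])
im=snapshot('wrist'); sc=snapshot('scene')
o=np.zeros((600,800,3),np.uint8)
o[:384,:512]=im; a=cv2.resize(sc[120:250,200:310],None,fx=2.6,fy=2.6,interpolation=cv2.INTER_CUBIC); o[:a.shape[0],513:513+a.shape[1]]=a
cv2.imwrite('pics/fin.png',o)
E
```

```text
[-9.06932282  5.25012546 26.74881244] [1.04656148 1.78674616 1.73195757] [513.38378649 -68.72331041 138.18408624] [-179.98857902   -0.22657624   -7.39505098]
```

View pics/fin.png

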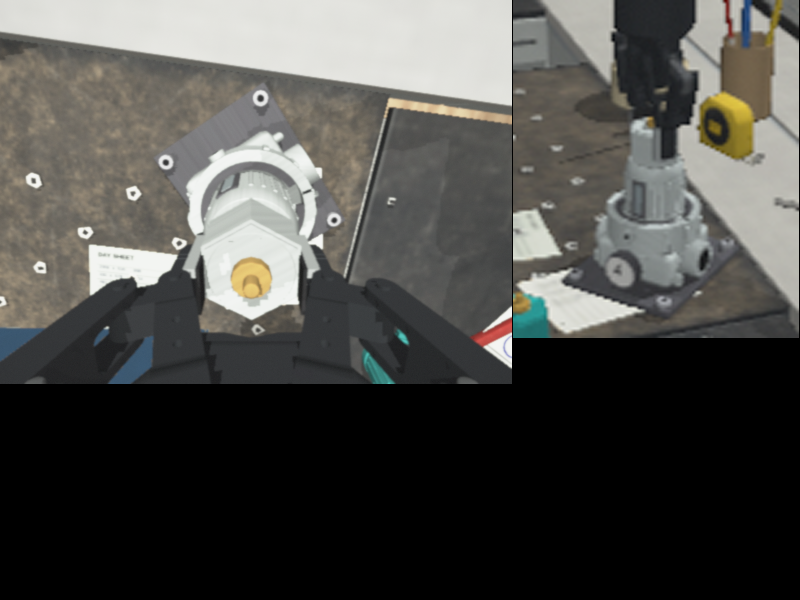

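The bowl is down in the socket, with its sight glass at (230,180) towards the boss. Height no longer changes as the push grows, so it is on the floor. A turning moment of 1.7 N m at the expected angle shows it is on the stop.

```bash
python3 -c "
from bench import r
print(r.hand_in())"
```

```text
the job is handed in; nothing more can be done
None
```

I handed the job in at about 20 s with the cartridge on the spindle and the bowl turned clockwise to the stop, still gripped and pressed onto the socket floor; the hand-in gave no verdict, and I never touched the grease tin, hex key or tape measure.

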